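# Set the hold-down screw on the fossil tooth

## Robot

A 7-joint arm with a two-finger parallel gripper is mounted at the origin on the work surface. World frame = base frame: x ahead of the robot, y to its left, z up, the work surface at z = 0. Lengths are in m, angles in degrees, forces in N, time in s.
With the tool pointing down it reaches from about 0.35 to 0.9 m from the base axis. Payload 19.9 kg.
Tool frame: the origin (TCP) lies midway between the tips of the shut fingers; the grasp point (between the pads) lies 19 mm behind it; z points along the fingers, y is the direction in which the jaws open and shut (so a half turn about z gives the same grasp; the last joint's range is limited). The gripper opens to 94 mm and grips with 3 to 60 N. Pads are 16 mm wide; open, the fingers measure 119 mm over their backs; the gripper's body (75 mm by 177 mm) begins 78 mm behind the grasp point.
Start: joints at [-71.992, 23.915, -0.59, 92.452, 0.269, 63.638, -3.037], TCP at [0.218, 0.586, 0.205] pointing down, gripper open.
Joint ranges: [-161.28, 161.28], [-22.2, 115.67], [-73.04, 71.86], [3.21, 147.25], [-68.34, 248.33], [10.77, 114.83], [-161.83, 161.83]. Speed limits (degrees/s): [108.29, 108.29, 136.94, 136.94, 172.46, 172.46, 172.46].

## Interface

Orientations are given as a 3x3 rotation matrix whose columns are the frame's x, y, z axes.
In Python, from cell import status, imaging, order gives the robot as it stands.
- The arm moves only by the tool servo_tool, never from a script. Its argument "plan" is a list of rows, each a list of 4 numbers: the shift along the tool's x, y, z in m, then the turn about the tool's z in rad. In form: [[dx, dy, dz, yaw], ...]. A call has 1 to 20 rows; each row shifts and turns the commanded pose from where the row before left it, along the tool's axes as they then stand; what a row does not reach is not made up. A row lasts 1/8 s, in which the tool goes at most 62.5 mm and 10.7 degrees, less where a joint would pass 70% of its speed; a pose out of reach is approached as far as the arm can. A call with a gripper value outside its range is refused whole. "grip" is the closure, from -1 (fully open) to 1 (shut), set as the call begins (left out, the last holds). The fingers move at their own pace and stop on an object; "force" is the grip in N (left out, the last holds). Time passes only in rows, so rows that do not move let the fingers close. It gives the time, the measured TCP pose, the force and the opening at its end, in the units of the state.
- status.state(): the state, without advancing time (a new reading comes with each control period).
- imaging.get_image(name): name is "side" or "top"; returns (picture, depth): 420x560x3 uint8, red, green, blue; 420x560 float32, m along the optical axis (not along the pixel's ray), 0 where there is no reading.
- imaging.camera_model(name): a dict with "intrinsics" (3x3 intrinsics, pixels), "R" (3x3) and "t" (3): a world point X has camera coordinates R X + t. Camera axes: x right, y down, z forward; pixel columns grow to the right and rows downward; lengths in m; the calibration is good to about 2 mm. A picture is of the moment at which its call begins. camera_model takes no time and is no camera call.
- order.job_done(): hands the job in, once; it reports no verdict.
The state is a dict: "t": time; "joint_pos": joint angles; "qvel": joint speeds; "effort": joint torques, N m; "tool_pos": TCP position; "orientation": TCP orientation; "ft_force": force on the tool from outside, world axes, zero at the start; "moment": the same for the moment, N m; "width": finger opening in m.
Only numpy, scipy, OpenCV 4.12 (cv2) and the standard library are available. Lean on these libraries where they do the work, as an engineer would, in place of code of your own. Each camera call takes 0.05 s, during which the arm holds its last target.

## Task

On the holder that carries the dark fossil tooth, turn the black thumbscrew clockwise until it bottoms, then back it off an eighth of a turn and let go. Leave the screw of the other holder (the one with the coiled shell) as it is, and do not disturb the round steel weight.

Things in the scene. Friction and masses are not known exactly. Their poses are not given: they have to be found in the camera images.
- tooth_screw (a joint): thumbscrew of the tooth holder: rad off its hard stop, 0 bottomed, growing anticlockwise seen from above (backing off). Starts at 1.1 to 1.4; vertical axis, friction 0.06 N m, stays where left, does not visibly rise. At 0 the wing lies in line with the aluminium arm under it, white end away from the holder's post
- tooth_grip (a point): grip point of that thumbscrew, on its axis, 115 mm above the table. Head: upright black wing 40 mm long, 12 thick, from 18 mm below this point to 16 above, on a 23 mm brass collar. z up, x along the wing to its white end (white stripe on top), turning with the screw. A fixed arm 30 mm wide, top 30 mm below this point, runs to the post. On the slab below: dark brown tooth, 60 mm long
- shell_wing (a point): point in the white end of the other holder's thumbscrew, 18 mm off its axis (x points outwards), 115 mm above the table. Leave it alone. It is an identical holder, but its slab carries a reddish coiled shell. Both: fixed blue base 135 x 90 x 10 mm, post at one short edge, screw over the middle, pale stone slab 86 x 74 mm, top at 30 mm
- weight_center (a point): centre of a loose round steel weight, 48 mm in diameter, 32 mm high, standing on the table beyond the holders. An amber glass cube (30 mm) and a thin wooden strip also lie on the table
Things that resemble listed ones, but are neither listed nor needed, are in the scene too. Leave any green or purple look-alike of the part that bears tooth_screw alone.

How it is judged (in metres and radians):
On the way:
1. the tooth holder's screw is turned clockwise to its stop (within about 6 degrees) (value of joint tooth_screw below 0.1 rad), for 0.1 s.
At the end, for the whole second after the job is handed in: the tooth holder's screw rests an eighth of a turn (45 degrees, 15 either way) off its stop, the shell holder's screw is as it was (its wing's end within 6 mm), and the steel weight stands within 20 mm of where it was (value of joint tooth_screw between 0.52 and 1.05 rad and velocity of joint tooth_screw between -0.05 and 0.05 rad/s and distance of shell_wing from where it was at the start of the episode below 0.006 m and distance of weight_center from where it was at the start of the episode below 0.02 m); the robot touches nothing.
It fails at once if the other holder's screw is turned (distance of shell_wing from where it was at the start of the episode above 0.006 m).
It fails at once if the steel weight is knocked away (distance of weight_center from where it was at the start of the episode above 0.02 m).
It also fails if it takes over 35 s, if anything falls off the work surface, if the arm or the gripper's body presses on something with over 40 N, if the wrist force passes 120 N, or if a joint passes its speed limit or range.

## Working session

There is one attempt and no reset: what is moved stays moved. The work goes in short steps, Python scripts to look and compute and a tool call to move; the robot and the scene stay as the last step left them, time stands still between calls to the robot, and variables do not carry over. Pictures are saved under pics/ and viewed, and the job is handed in when it is done.

Besides the shell and the picture viewer there is one more tool, called after "Call:" by a JSON object that holds its "name" and its "arguments", one argument or row to a line. servo_tool: Moves the arm, as the interface text tells. Its arguments: {"type":"object","properties":{"plan":{"type":"array","items":{"type":"array","items":{"type":"number"}}},"grip":{"type":"number"},"force":{"type":"number"}},"required":["plan"]}

```bash
ls; mkdir -p pics; python3 - <<'E'
from cell import status, imaging
import cv2, numpy as np
print(status.state())
for n in ["side","top"]:
    p,d=imaging.get_image(n); cv2.imwrite(f"pics/{n}0.png",p[:,:,::-1]); np.save(f"pics/{n}0d.npy",d); np.save(f"pics/{n}0p.npy",p)
    print(n,imaging.camera_model(n))
E
```

```text
pics
{'t': 0.0, 'joint_pos': array([-71.99092723,  23.94801523,  -0.59084046,  92.48326651,
         0.26891074,  63.6379312 ,  -3.03611889]), 'qvel': array([ 0.08896165,  0.08077093,  0.06658313, -0.06901011,  0.08751455,
       -0.05856356, -0.05045667]), 'effort': array([ 2.87084031e-04, -8.51273847e+01,  6.39007073e-01, -4.25985074e+01,
       -4.88671940e-02,  1.87672087e-02,  1.67721719e-04]), 'tool_pos': array([0.21760268, 0.58551432, 0.20484206]), 'orientation': array([[-9.37370077e-01,  3.48334933e-01, -3.36701440e-04],
       [ 3.48335086e-01,  9.37369393e-01, -1.13515642e-03],
       [-7.98010109e-05, -1.18134659e-03, -9.99999299e-01]]), 'ft_force': array([-0.40756381, -0.11031745, -0.24957245]), 'moment': array([ 0.00994584,  0.01186343, -0.07067743]), 'width': 0.09409674784021069}
side {'intrinsics': array([[403.97356263,   0.        , 279.97993331],
       [  0.        , 403.97356263, 199.89283461],
       [  0.        ,   0.        ,   1.        ]]), 'R': array([[ 0.80250801, -0.59604778,  0.0266071 ],
       [-0.25843144, -0.38744987, -0.884927  ],
       [ 0.53776769,  0.70328489, -0.46496911]]), 't': array([-0.40027247,  0.26261897,  0.59529635])}
top {'intrinsics': array([[478.71495127,   0.        , 283.69254708],
       [  0.        , 478.71495127, 205.4569315 ],
       [  0.        ,   0.        ,   1.        ]]), 'R': array([[ 5.95025211e-04, -9.99979807e-01,  6.32704782e-03],
       [-9.83846656e-01, -1.71802172e-03, -1.79005043e-01],
       [ 1.79012299e-01, -6.11833233e-03, -9.83827812e-01]]), 't': array([0.06675518, 0.56172587, 1.11666956])}
```

View pics/side0.png

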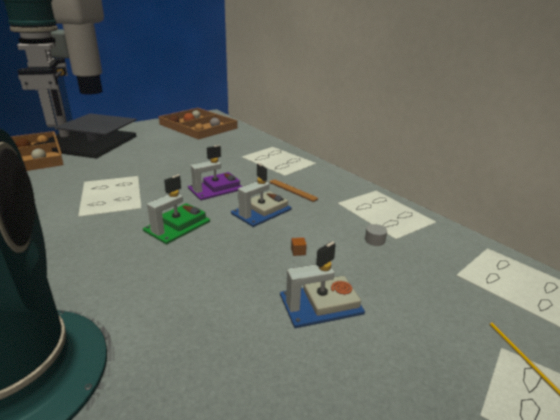

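View pics/top0.png

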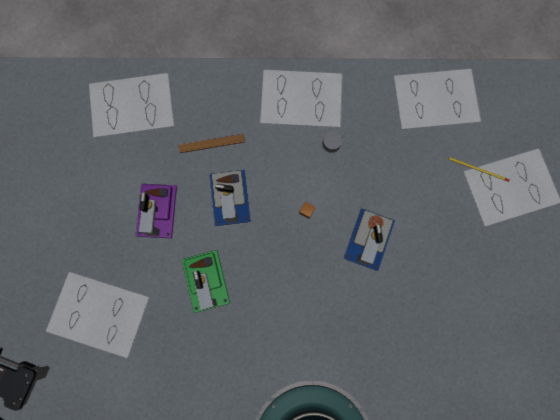

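Top view: four holders. Candidates are purple (155,208), green (205,280), blue with dark tooth (229,193) and blue with red shell (372,240). The weight is at (332,142). I choose the blue tooth holder and check it in a crop.

```bash
python3 - <<'E'
import cv2, numpy as np
a=np.load("pics/top0p.npy")[155:240,190:270,::-1]; a=cv2.resize(a,None,fx=7,fy=7,interpolation=cv2.INTER_CUBIC)
b=np.load("pics/side0p.npy")[155:230,220:300,::-1]; b=cv2.resize(b,None,fx=7,fy=7,interpolation=cv2.INTER_CUBIC)
a=np.clip(a.astype(float)*1.5,0,255).astype(np.uint8)
cv2.imwrite("pics/cropt.png",a);cv2.imwrite("pics/crops.png",b)
E
```

```text
(no output)
```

View pics/cropt.png

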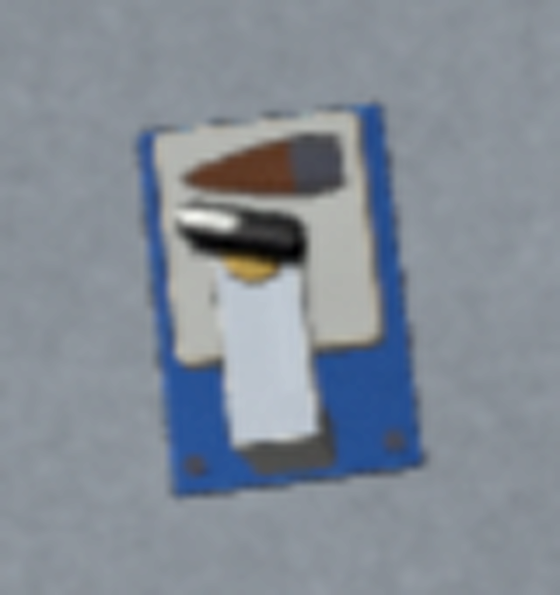

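View pics/crops.png

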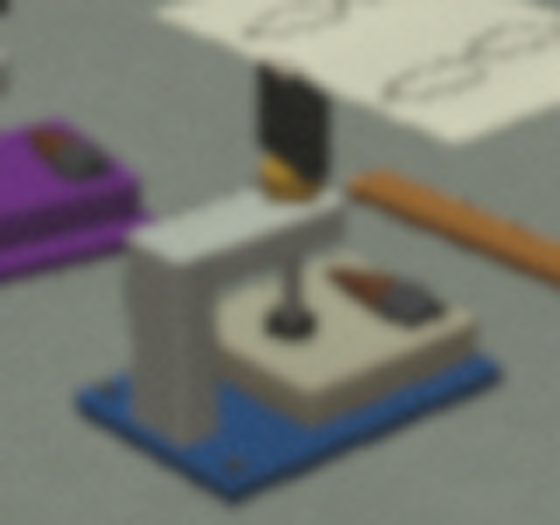

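The crop shows the blue base, dark brown tooth at about (228,178), wing at about (224,188), white end to image left (+y). Now I measure it.

```bash
cat > h.py <<'E'
import numpy as np
from cell import imaging
def ray(n,u,v,z):
    m=imaging.camera_model(n);K,R,t=m["intrinsics"],m["R"],m["t"]
    d=R.T@np.linalg.inv(K)@np.array([u,v,1.]);c=-R.T@t
    return c+d*(z-c[2])/d[2]
def cloud(n,d):
    m=imaging.camera_model(n);K,R,t=m["intrinsics"],m["R"],m["t"]
    v,u=np.mgrid[:d.shape[0],:d.shape[1]]
    p=np.stack([u,v,np.ones_like(u)],-1)@np.linalg.inv(K).T*d[...,None]
    return (p-t)@R
def proj(n,X):
    m=imaging.camera_model(n);c=m["R"]@X+m["t"];c=m["intrinsics"]@c;return c[:2]/c[2]
E
python3 - <<'E'
from h import *
import cv2
for n,(r0,r1,c0,c1) in {"top":(170,230,205,255),"side":(155,225,225,295)}.items():
    P=cloud(n,np.load(f"pics/{n}0d.npy"))[r0:r1,c0:c1]; rgb=np.load(f"pics/{n}0p.npy")[r0:r1,c0:c1]
    ok=np.load(f"pics/{n}0d.npy")[r0:r1,c0:c1]>0
    for lo,hi in((.103,.14),(.122,.14),(.075,.092)):
        q=P[ok&(P[...,2]>lo)&(P[...,2]<hi)]
        if len(q)<6: continue
        mr=cv2.minAreaRect(q[:,:2].astype(np.float32)*1000)
        print(n,lo,len(q),q.mean(0).round(4),mr)
# rays: top plane of wing in crop px
f=lambda x,y:(190+(x-3)/7,155+(y-3)/7)
for nm,x,y,z in [("white end",177,216,.131),("dark end",305,228,.131),("arm far L",228,440,.085),("arm far R",318,435,.085),("base BL",175,493,.01),("base BR",425,462,.01),("base TL",138,130,.01),("base TR",380,103,.01)]:
    print(nm,ray("top",*f(x,y),z).round(4))
print("weight",ray("top",332,138,.032))
E
```

```text
top 0.103 128 [0.5886 0.2045 0.1261] ((590.2279663085938, 205.50445556640625), (40.58147430419922, 12.170097351074219), 81.22530364990234)
top 0.122 98 [0.5896 0.2051 0.1301] ((590.2311401367188, 205.5036163330078), (40.58319854736328, 12.169333457946777), 81.2078628540039)
top 0.075 322 [0.5545 0.2001 0.0853] ((564.5059204101562, 201.74864196777344), (78.39147186279297, 30.37238883972168), 7.817819118499756)
side 0.103 146 [0.5836 0.1982 0.1203] ((586.0711059570312, 202.06692504882812), (43.631011962890625, 12.89382266998291), 85.1206283569336)
side 0.122 69 [0.5844 0.2002 0.129 ] ((586.0711059570312, 202.06692504882812), (43.631011962890625, 12.89382266998291), 85.1206283569336)
side 0.075 265 [0.5561 0.1938 0.0837] ((561.1871337890625, 200.3131561279297), (78.75460815429688, 33.01596450805664), 7.295688152313232)
white end [0.5932 0.225  0.131 ]
dark end [0.5893 0.1833 0.131 ]
arm far L [0.5265 0.2124 0.085 ]
arm far R [0.5282 0.1822 0.085 ]
base BL [0.519  0.2401 0.01  ]
base BR [0.5303 0.1509 0.01  ]
base TL [0.6525 0.2572 0.01  ]
base TR [0.6629 0.1691 0.01  ]
weight [ 0.73966347 -0.05550607  0.032     ]
```

Tooth screw axis ≈ (0.590, 0.205). Wing is 40.6 × 12.2 mm, top at 0.130, at 81.2°, with the arm at 7.6°, so the screw stands at about 1.28 rad, inside the given range. Base centre (0.591, 0.204) agrees. Traversing at 0.205 height.

Call:
{"name": "servo_tool", "arguments": {
  "plan": [
    [-0.03,-0.0142,0,0],
    [-0.03,-0.0142,0,0],
    [-0.03,-0.0142,0,0],
    [-0.03,-0.0142,0,0],
    [-0.03,-0.0142,0,0],
    [-0.03,-0.0142,0,0],
    [-0.03,-0.0142,0,0],
    [-0.03,-0.0142,0,0],
    [-0.03,-0.0142,0,0],
    [-0.03,-0.0142,0,0],
    [-0.03,-0.0142,0,0],
    [-0.03,-0.0142,0,0],
    [-0.03,-0.0142,0,0],
    [-0.03,-0.0142,0,0],
    [-0.03,-0.0142,0,0],
    [-0.03,-0.0142,0,0],
    [0,0,0,0.17],
    [0,0,0,0.17],
    [0,0,0,0.17],
    [0,0,0,0.17]
  ],
  "grip": -1,
  "force": 25
}}

```text
t: 2.6
tool_pos: [0.5883, 0.2056, 0.2051]
orientation: [[-0.505, 0.863, -0.001], [0.863, 0.505, -0.0], [0.0, -0.001, -1.0]]
ft_force: [0.3, -0.2, -0.3]
width: 0.0937
```

Call:
{"name": "servo_tool", "arguments": {
  "plan": [
    [0,0,0,0.17],
    [0,0,0,0.17],
    [0,0,0,0.17],
    [0,0,0,0.17],
    [0,0,0,0],
    [0,0,0,0]
  ]
}}

```text
t: 3.35
tool_pos: [0.5884, 0.2057, 0.2053]
orientation: [[0.14, 0.99, -0.0], [0.99, -0.14, -0.0], [-0.0, -0.0, -1.0]]
ft_force: [-0.4, 1.3, 1.0]
width: 0.0938
```

```bash
python3 - <<'E'
from h import *
from cell import status
s=status.state();R=s["orientation"];p=s["tool_pos"]
print(s["t"],p,s["joint_pos"].round(1),s["width"],s["ft_force"],s["moment"]);print(R.round(4))
print("tool y deg",np.degrees(np.arctan2(R[1,1],R[0,1])))
print("to go tool axes",R.T@(np.array([.5895,.2047,.100])-p))
E
```

```text
3.35 [0.58838187 0.20570749 0.20532474] [-42.3  25.6  27.3  93.5 -12.7  64.  -19.8] 0.09384989951077781 [-0.43245259  1.34418872  1.02331445] [-0.06714902  0.02398555 -0.04551868]
[[ 1.404e-01  9.901e-01 -3.000e-04]
 [ 9.901e-01 -1.404e-01 -2.000e-04]
 [-3.000e-04 -2.000e-04 -1.000e+00]]
tool y deg -8.072396443169565
to go tool axes [-0.00081182  0.00127248  0.10532467]
```

Call:
{"name": "servo_tool", "arguments": {
  "plan": [
    [-0.001,0.001,0.02,0.012],
    [0,0,0.02,0],
    [0,0,0.02,0],
    [0,0,0.02,0],
    [0,0,0.015,0],
    [0,0,0.01,0],
    [0,0,0,0],
    [0,0,0,0]
  ]
}}

```text
t: 4.35
tool_pos: [0.5897, 0.2046, 0.1011]
orientation: [[0.156, 0.988, 0.001], [0.988, -0.156, 0.0], [0.0, 0.001, -1.0]]
ft_force: [0.4, -0.2, 0.9]
width: 0.0943
```

```bash
python3 - <<'E'
from h import *
from cell import status
import cv2
s=status.state();R=s["orientation"];p=s["tool_pos"]
print(s["t"],p,s["ft_force"],s["moment"],np.degrees(np.arctan2(R[1,1],R[0,1])))
o=[]
for n,(r,c) in {"top":(190,225),"side":(180,262)}.items():
    a,d=imaging.get_image(n); x=a[r-50:r+50,c-50:c+50,::-1]; o.append(cv2.resize(x,(400,400),interpolation=cv2.INTER_CUBIC))
cv2.imwrite("pics/g1.png",np.clip(np.hstack(o)*1.4,0,255).astype(np.uint8))
E
```

```text
4.35 [0.58973068 0.20462544 0.10106561] [ 0.40513805 -0.16934805  0.93492797] [-0.04936287 -0.00189755  0.00565528] -8.99344182842027
```

View pics/g1.png

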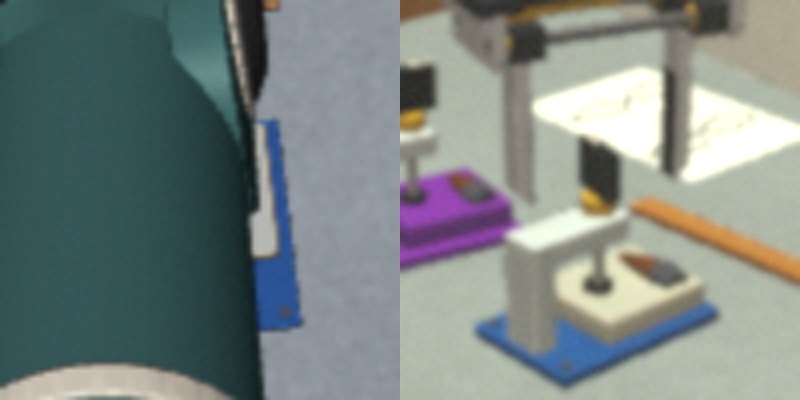

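The fingers straddle the wing (side crop, wing at (598,170), fingers at (520,130) and (678,110)). Closing.

Call:
{"name": "servo_tool", "arguments": {
  "plan": [
    [0,0,0,0],
    [0,0,0,0],
    [0,0,0,0],
    [0,0,0,0],
    [0,0,0,0],
    [0,0,0,0],
    [0,0,0,0],
    [0,0,0,0]
  ],
  "grip": 1,
  "force": 25
}}

```text
t: 5.45
tool_pos: [0.5894, 0.2045, 0.1005]
orientation: [[0.156, 0.988, 0.0], [0.988, -0.156, -0.0], [-0.0, 0.0, -1.0]]
ft_force: [-0.9, 0.7, -0.1]
width: 0.0177
```

```bash
cat > st.py <<'E'
from h import *
from cell import status
s=status.state();R=s["orientation"];p=s["tool_pos"]
print(s["t"],p.round(4),s["ft_force"].round(2),s["moment"].round(3),s["width"],"wing deg",np.degrees(np.arctan2(R[1,1],R[0,1]))+90,"j7",s["joint_pos"][6].round(1))
E
python3 st.py
```

```text
5.45 [0.5894 0.2045 0.1005] [-0.91  0.73 -0.09] [-0.055  0.104  0.004] 0.017652914130604998 wing deg 81.00361886351045 j7 -17.7
```

Still closing; a few more rows.

Call:
{"name": "servo_tool", "arguments": {
  "plan": [
    [0,0,0,0],
    [0,0,0,0],
    [0,0,0,0],
    [0,0,0,0]
  ]
}}

```text
t: 5.95
tool_pos: [0.5895, 0.2045, 0.1005]
orientation: [[0.156, 0.988, 0.0], [0.988, -0.156, -0.0], [-0.0, 0.0, -1.0]]
ft_force: [4.3, 0.3, -2.2]
width: 0.0121
```

```bash
python3 st.py
```

```text
5.95 [0.5895 0.2045 0.1005] [ 4.29  0.29 -2.23] [-0.059 -0.722 -0.056] 0.01205002533601708 wing deg 81.00248038586355 j7 -17.7
```

Gripped (12.05 mm = wing thickness). Turning clockwise.

Call:
{"name": "servo_tool", "arguments": {
  "plan": [
    [0,0,0,0.06],
    [0,0,0,0.12],
    [0,0,0,0.12],
    [0,0,0,0.12],
    [0,0,0,0.12],
    [0,0,0,0.12],
    [0,0,0,0.12],
    [0,0,0,0.12],
    [0,0,0,0.12],
    [0,0,0,0.06],
    [0,0,0,0.04],
    [0,0,0,0.03],
    [0,0,0,0]
  ]
}}

```text
t: 7.58
tool_pos: [0.5901, 0.2039, 0.1005]
orientation: [[0.966, 0.26, 0.002], [0.26, -0.966, -0.001], [0.001, 0.001, -1.0]]
ft_force: [6.7, -2.0, -6.3]
width: 0.012
```

```bash
python3 st.py
```

```text
7.575 [0.5901 0.2039 0.1005] [ 6.66 -2.04 -6.34] [-0.616 -1.703 -0.035] 0.011982294822867667 wing deg 15.059287799155314 j7 -74.5
```

Wing at 15°; the stop is expected near 7.6°. Creeping in while watching the moment.

Call:
{"name": "servo_tool", "arguments": {
  "plan": [
    [0,0,0,0.03],
    [0,0,0,0.03],
    [0,0,0,0.03],
    [0,0,0,0.02],
    [0,0,0,0]
  ]
}}

```text
t: 8.2
tool_pos: [0.5901, 0.2038, 0.1005]
orientation: [[0.988, 0.152, 0.001], [0.152, -0.988, -0.001], [0.001, 0.001, -1.0]]
ft_force: [7.1, -2.9, -5.3]
width: 0.0121
```

```bash
python3 st.py
```

```text
8.2 [0.5901 0.2038 0.1005] [ 7.06 -2.91 -5.31] [-0.705 -1.741 -0.008] 0.012096056669409425 wing deg 8.761246110840375 j7 -79.8
```

Call:
{"name": "servo_tool", "arguments": {
  "plan": [
    [0,0,0,0.02],
    [0,0,0,0.02],
    [0,0,0,0],
    [0,0,0,0]
  ]
}}

```text
t: 8.7
tool_pos: [0.59, 0.2038, 0.1005]
orientation: [[0.994, 0.113, 0.001], [0.113, -0.994, -0.001], [0.001, 0.001, -1.0]]
ft_force: [7.0, -2.9, -5.7]
width: 0.0118
```

```bash
python3 st.py
```

```text
8.7 [0.59   0.2038 0.1005] [ 7.03 -2.92 -5.69] [-0.806 -1.717  0.208] 0.011774410311132869 wing deg 6.505757896025187 j7 -81.8
```

Moment about z rose from -0.01 to +0.21 N m, which looks like the stop. One more nudge to confirm.

Call:
{"name": "servo_tool", "arguments": {
  "plan": [
    [0,0,0,0.02],
    [0,0,0,0.015],
    [0,0,0,0],
    [0,0,0,0]
  ]
}}

```text
t: 9.2
tool_pos: [0.59, 0.2038, 0.1005]
orientation: [[0.997, 0.079, 0.001], [0.079, -0.997, -0.001], [0.001, 0.001, -1.0]]
ft_force: [6.3, -3.9, -4.9]
width: 0.012
```

```bash
python3 st.py
```

```text
9.2 [0.59   0.2038 0.1005] [ 6.29 -3.95 -4.89] [-0.821 -1.659  0.423] 0.011968450750894236 wing deg 4.514092392888742 j7 -83.5
```

The moment climbs linearly from about 8°, so the screw is bottomed at a wing angle of ≈ 8°. Backing off to ≈ 53°.

Call:
{"name": "servo_tool", "arguments": {
  "plan": [
    [0,0,0,-0.06],
    [0,0,0,-0.12],
    [0,0,0,-0.12],
    [0,0,0,-0.12],
    [0,0,0,-0.12],
    [0,0,0,-0.12],
    [0,0,0,-0.12],
    [0,0,0,-0.06],
    [0,0,0,0],
    [0,0,0,0],
    [0,0,0,0]
  ]
}}

```text
t: 10.58
tool_pos: [0.5898, 0.2043, 0.1005]
orientation: [[0.607, 0.795, 0.001], [0.795, -0.607, -0.0], [0.0, 0.001, -1.0]]
ft_force: [5.2, 0.2, -4.5]
width: 0.0119
```

```bash
python3 st.py
```

```text
10.575 [0.5898 0.2043 0.1005] [ 5.24  0.21 -4.45] [-0.273 -1.321  0.042] 0.011924818464774204 wing deg 52.64043036092894 j7 -42.3
```

Call:
{"name": "servo_tool", "arguments": {
  "plan": [
    [0,0,0,0],
    [0,0,0,0],
    [0,0,0,0],
    [0,0,0,0],
    [0,0,0,0],
    [0,0,0,0]
  ],
  "grip": -1
}}

```text
t: 11.32
tool_pos: [0.5893, 0.2045, 0.1005]
orientation: [[0.607, 0.795, -0.0], [0.795, -0.607, -0.0], [-0.0, 0.0, -1.0]]
ft_force: [-0.1, 0.6, 0.6]
width: 0.0682
```

```bash
python3 st.py
```

```text
11.325 [0.5893 0.2045 0.1005] [-0.1   0.62  0.56] [-0.104  0.132  0.027] 0.06824558443989516 wing deg 52.64503527425215 j7 -42.3
```

Call:
{"name": "servo_tool", "arguments": {
  "plan": [
    [0,0,-0.01,0],
    [0,0,-0.02,0],
    [0,0,-0.03,0],
    [0,0,-0.03,0],
    [0,0,-0.03,0],
    [0.012,-0.034,0,0],
    [0.012,-0.034,0,0],
    [0.012,-0.034,0,0],
    [0.012,-0.034,0,0],
    [0.012,-0.034,0,0],
    [0.012,-0.034,0,0],
    [0.012,-0.034,0,0],
    [0.012,-0.034,0,0],
    [0.012,-0.034,0,0],
    [0.012,-0.034,0,0],
    [0,0,0,0],
    [0,0,0,0]
  ]
}}

```text
t: 13.45
tool_pos: [0.3926, 0.5057, 0.2215]
orientation: [[0.607, 0.794, 0.001], [0.794, -0.607, 0.0], [0.001, 0.0, -1.0]]
ft_force: [0.6, -0.2, 0.5]
width: 0.0943
```

```bash
python3 st.py; python3 - <<'E'
from h import *
import cv2
a,d=imaging.get_image("top"); cv2.imwrite("pics/top2.png",a[:,:,::-1])
P=cloud("top",d); d0=np.load("pics/top0d.npy");P0=cloud("top",d0)
def fit(P,d,c,lo,hi,r):
    m=(d>0)&(np.hypot(P[...,0]-c[0],P[...,1]-c[1])<r)&(P[...,2]>lo)&(P[...,2]<hi)
    q=P[m]; return len(q),cv2.minAreaRect(q[:,:2].astype(np.float32)*1000) if len(q)>5 else None
sh=ray("top",377,233,.131)
for nm,c,lo,hi,r in[("tooth",(.59,.2047),.122,.14,.04),("arm",(.565,.2017),.075,.092,.055),("shell",sh,.122,.14,.04),("weight",(.7397,-.0555),.022,.045,.05)]:
    print(nm,"before",fit(P0,d0,c,lo,hi,r),"after",fit(P,d,c,lo,hi,r))
E
```

```text
13.45 [0.3926 0.5057 0.2215] [ 0.62 -0.18  0.5 ] [-0.108  0.055 -0.011] 0.09427669556223674 wing deg 52.60662495856197 j7 -80.8
tooth before (98, ((590.2311401367188, 205.5036163330078), (40.58319854736328, 12.169333457946777), 81.2078628540039)) after (94, ((590.3635864257812, 205.6775665283203), (40.97478485107422, 11.997495651245117), 52.55804443359375))
arm before (322, ((564.5059204101562, 201.74864196777344), (78.39147186279297, 30.37238883972168), 7.817819118499756)) after (324, ((564.6907958984375, 201.81637573242188), (79.13920593261719, 29.932832717895508), 7.307266712188721))
shell before (107, ((485.0480041503906, -145.57281494140625), (40.68907928466797, 13.185108184814453), 8.44022274017334)) after (105, ((485.07635498046875, -145.53512573242188), (40.774715423583984, 12.697115898132324), 9.301820755004883))
weight before (280, ((732.8177490234375, -55.55290985107422), (46.05908966064453, 46.20075988769531), 89.58377838134766)) after (280, ((733.7921752929688, -55.095054626464844), (45.819366455078125, 46.224788665771484), 35.84927749633789))
```

View pics/top2.png

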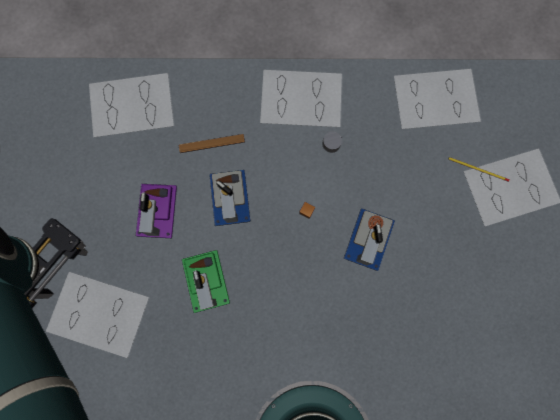

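The wing on the tooth holder, at (226,187), now stands at 52.6° against the arm's 7.3–7.8°, which is 45° off the stop. The shell screw and weight haven't moved, and the arm is clear. Handing in.

```bash
python3 -c "
from cell import order
print(order.job_done())"
```

```text
the job is handed in; nothing more can be done
None
```

I turned the tooth holder's thumbscrew clockwise to its stop, backed it off an eighth of a turn, let go and moved the arm clear. I handed the job in at about 13.5 s.

- **Stop:** the gripper followed the wing from 81° down to about 8°. There the moment on the tool climbed to 0.2 and then 0.42 N m as I nudged further, so the screw was bottomed.
- **Final angle:** the top camera puts the wing at 52.6° and the aluminium arm at about 7.5°. That leaves the screw about 45° (0.79 rad) off its stop, inside the 0.52–1.05 rad band.
- **Left alone:** the shell screw's measured centre moved less than 0.1 mm, and its angle changed 0.9°, which I read as image noise. The weight's measured position changed about 1 mm, also noise level. I did not touch the green or purple look-alikes.
- **Disagreements:** before the grasp, the side camera put the screw axis about 5 mm from where the top camera did, because it sees only the near faces of the wing. I used the top camera's value. The sideways force was about 4 N on gripping and stayed below about 8 N while turning.

No check failed.

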